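# Moisture check on an oak drawer front

### The arm

A 6-joint arm with a two-finger parallel gripper is mounted at the origin on the work surface. World frame = base frame: x ahead of the robot, y to its left, z up, the work surface at z = 0. Lengths are in mm, angles in rad, forces in N, time in s.
With the tool pointing down it reaches from about 350 to 850 mm from the base axis. Payload 8.1 kg.
Tool frame: the origin (TCP) lies where the fingers leave the gripper's body, on its centre line; the fingertips stand 84 mm ahead of it and the grasp point (between the pads) lies 65 mm ahead of it (r.grip_point_offset is the distance from the TCP to the grasp point, in mm); z points along the fingers, y is the line along which they close (so a half turn about z gives the same grasp; the last joint's range is limited). The gripper opens to 93 mm and grips with 3 to 60 N. Pads are 15 mm wide; open, the fingers measure 128 mm over their backs; the gripper's body (75 mm by 188 mm) begins 65 mm behind the grasp point.
Start: joints at [-1.229, 0.13, 1.488, -0, 1.523, -0.085], TCP at [248.396, -546.173, 302.735] pointing down, gripper open.
Joint ranges: [-2.96, 2.96], [-0.89, 2.26], [0.02, 2.5], [-1.34, 4.48], [0, 2.73], [-2.66, 2.66]. Speed limits (rad/s): [2.39, 2.39, 2.79, 3.14, 3.14, 3.14].

### API

Orientations are given as a rotation vector (axis times angle).
In Python, from bench import r, vision gives the robot as it stands.
- The arm moves only by the tool send_rows, never from a script. Its argument "motion" is a list of rows, each an object of numbers: "x", "y", "z": the shift along the world's x, y, z in cm; "wx", "wy", "wz": the turn, a rotation vector about the world's x, y, z in degrees; "hand": the gripper's target within -1 to 1 (shut at 1, half-way at 0, fully open at -1). A call has exactly 8 rows; each row shifts and turns the commanded pose from where the row before left it; what a row does not reach is not made up. A row lasts 1/12 s, in which the tool goes at most 41.7 mm and 7.16 degrees, less where a joint would pass 70% of its speed; a pose out of reach is approached as far as the arm can. A call is refused whole if a number of a shift passes 4.17 or a number of a turn 7.16, either way. A call with a gripper value outside its range is refused whole. The fingers move at their own pace and stop on an object; the grip force is fixed at half the most. Time passes only in rows, so rows that do not move let the fingers close, or fill a call up. It gives the time, the measured TCP pose, the force, the opening and the grip force at its end, in the units of the state.
- r.state(): the state, without advancing time (a new reading comes with each control period).
- vision.grab_frame(name): name is "scene" or "top" or "wrist"; returns (picture, depth): 420x560x3 uint8, red, green, blue; 420x560 float32, mm along the optical axis (not along the pixel's ray), 0 where there is no reading.
- vision.camera_params(name): a dict with "vfov" (degrees; the focal length in pixels is half the picture's height over the tangent of half this angle, whatever the lens; pixels are square), "cx", "cy" (the principal point, pixels), "k1" (the pictures are not rectified: a ray, as slopes to the right and down, at radius r is drawn at 1 + k1 r^2 times it, then the intrinsics apply), "R" (3x3) and "t" (3): a world point X has camera coordinates R X + t; the wrist camera has in their place "tool_from_camera" (4x4, takes a point from camera to tool coordinates, whose origin is the TCP and whose axes are the flange's). Camera axes: x right, y down, z forward; pixel columns grow to the right and rows downward; lengths in mm; the calibration is good to about 2 mm. A picture is of the moment at which its call begins: read the wrist's pose just before it. camera_params takes no time and is no camera call.
- r.job_done(): hands the job in; it is judged then, once.
The state is a dict: "clock": time; "joint_pos": joint angles; "dq": joint speeds; "effort": joint torques, N m; "tool_pos": TCP position; "ee_rot": TCP orientation; "wrist_force": force on the tool from outside, world axes, zero at the start; "moment": the same for the moment, N m; "gripper_width": finger opening in mm; "grip_force": force on a finger pad.
Only numpy, scipy, OpenCV 4.12 (cv2) and the standard library are available. Lean on these libraries where they do the work, as an engineer would, in place of code of your own. Each camera call takes 0.05 s, during which the arm holds its last target. There are 200 camera calls.

### The job

Take the moisture meter out of its dock and check it by holding it upright with its spring tip gently pressed onto the steel disc of the reference block for about a second; then gently press the tip inside the red ring on the sloping drawer front, with the meter square to the wood and the tip pushed about halfway in. Finish there, still gripping the meter and holding it still with that light push. Leave the bottle, jar, mug and sanding block where they are.

Things in the scene. Friction and masses are not known exactly. Their poses are not given: they have to be found in the camera images.
- meter: moisture meter, 150 mm long, about 180 g, tip down in the dock. Origin on its axis at the end of the tip when fully out; z up along the meter. Along z in mm: 0-14 steel tip, 14-35 black nose 19 across, 35-75 grey body 26 (x) by 20 (y), 75-81 black collar 40 x 34 that rests on the dock, 81-150 orange grip, flat sides, 30 (x) by 24 (y): grip across the 24, at about 118
- probe (a joint): how far the meter's steel spring tip is pushed in: 0 fully out, 0.012 m at its stop; the push is about 0.7 N to start it and 0.35 N more per mm (2.8 N at 6 mm, 4.9 N at the stop)
- tip (a point): end of the meter's spring tip (the tip is 10 mm across, its flat end 7 mm), moves with it
- dock: fixed grey dock, 70 x 60 x 82 mm high, with a rectangular through hole for the meter, 30 x 24 mm (2 mm clearance all round). Origin at the centre of its underside, z up. The meter's x and y lie along the dock's; its tip hangs 7 mm above the counter, so it must be lifted straight up 80 mm to come out
- reference: fixed reference block: black base 60 x 60 x 18 mm with a steel disc 36 mm across standing 2 mm proud. Origin at the centre of its underside
- reference_top (a point): centre of the top face of the steel disc, 20 mm above the counter, level
- drawer_front: fixed oak board, 180 x 280 x 18 mm, sloping 20 degrees (0.35 rad) up and away from the robot on a black stand. Origin at the centre of its upper face; z is square to that face and outwards, x up the slope, y along its length. Its lower edge is about 20 mm and its upper edge about 99 mm above the counter
- red_mark: red ring sticker on the drawer front, 36 mm outside and 26 mm inside, white within, with a 6 mm red dot at its centre. Origin at the centre of the ring on the wood's upper face; its axes are NOT tilted with the board (z is vertical)
- green_mark: the same sticker in green, at the other end of the drawer front: not the one to measure
- oil_bottle: amber bottle, 54 mm across, 160 mm high, loose; origin at the centre of its underside
- mug: blue mug, 80 mm across, 90 mm high, loose; origin at the centre of its underside
- sanding_block: cork sanding block, 70 x 40 x 28 mm, loose; origin at the centre of its underside
- filler_jar: clear jar with white cap, 68 mm across, 75 mm high, loose; origin at the centre of its underside
Things that resemble listed ones, but are neither listed nor needed, are in the scene too. Of the things that look like the meter, the middle-sized one is meant.

How it is judged (in metres and radians):
On the way, in this order (a step that is already met when the one before it is completed fails the run):
1. the meter is held upright with its tip pressed on the steel disc of the reference block (horizontal distance between tip and reference_top below 0.015 m and value of joint probe above 0.0015 m and contact force between meter and reference above 0.7 N and angle between meter's own z axis and vertical below 0.15 rad and contact force between meter and the fingers above 1 N), for 0.6 s.
2. the tip is pressed inside the red ring with the meter square to the drawer front (distance between tip and red_mark below 0.01 m and value of joint probe above 0.0025 m and contact force between meter and drawer_front above 0.7 N and angle between the z axis of meter and the z axis of drawer_front, either way round below 0.13 rad), for 0.2 s.
At the end, for the whole second after the job is handed in: The robot still grips the meter and holds it still; the tip's end is within 10 mm of the centre of the red ring, pushed in by 2.5 to 9.5 mm and pressing on the wood with 0.7 to 7 N; the meter is within 0.13 rad of square to the drawer front; the arm and fingers do not touch the drawer front (all of step 2 and value of joint probe below 0.0095 m and contact force between meter and drawer_front below 7 N and contact force between meter and the fingers above 1 N and contact force between each of the arm, the fingers and drawer_front below 0.5 N and linear speed of meter below 0.02 m/s); the arm keeps its last pose, push and grip.
It fails at once if the meter is pressed on the drawer front or the reference block with more than 15 N (contact force between meter and drawer_front above 15 N or contact force between meter and reference above 15 N).
It fails at once if the bottle, the mug, the jar or the sanding block is moved by more than 15 mm (distance of any of oil_bottle, mug, sanding_block, filler_jar from where it was at the start of the episode above 0.015 m).
It also fails if it takes over 48 s, if anything falls off the work surface, if the arm or the gripper's body presses on something with over 40 N, if the wrist force passes 120 N, or if a joint passes its speed limit or range.

## Working session

There is one attempt and no reset: what is moved stays moved. The work goes in short steps, Python scripts to look and compute and a tool call to move; the robot and the scene stay as the last step left them, time stands still between calls to the robot, and variables do not carry over. Pictures are saved under pics/ and viewed, at most 10 in all, crops included, and the job is handed in when it is done.

Besides the shell and the picture viewer there is one more tool, called by a JSON object that holds its "op" and its "data". send_rows: Moves the arm, as the interface text tells. Its arguments: {"type":"object","properties":{"motion":{"type":"array","items":{"type":"object","properties":{"x":{"type":"number"},"y":{"type":"number"},"z":{"type":"number"},"wx":{"type":"number"},"wy":{"type":"number"},"wz":{"type":"number"},"hand":{"type":"number"}}}}},"required":["motion"]}

```bash
ls; mkdir -p pics
cat > h.py <<'E'
import numpy as np,cv2
from bench import r,vision
from scipy.spatial.transform import Rotation as Ro
def cloud(name,save=None):
    s=r.state(); img,d=vision.grab_frame(name); p=vision.camera_params(name)
    h,w=d.shape; f=h/2/np.tan(np.radians(p['vfov'])/2)
    K=np.array([[f,0,p['cx']],[0,f,p['cy']],[0,0,1.]])
    u,v=np.meshgrid(np.arange(w),np.arange(h))
    pts=np.stack([u,v],-1).reshape(-1,1,2).astype(np.float64)
    n=cv2.undistortPoints(pts,K,np.array([p['k1'],0,0,0,0.])).reshape(h,w,2)
    P=np.dstack([n[...,0]*d,n[...,1]*d,d])
    if 'R' in p: W=(P-np.array(p['t']))@np.array(p['R'])
    else:
        T=np.array(p['tool_from_camera']); R=Ro.from_rotvec(s['ee_rot']).as_matrix()
        W=(P@T[:3,:3].T+T[:3,3])@R.T+np.array(s['tool_pos'])
    W[d==0]=np.nan
    if save: cv2.imwrite('pics/'+save,img[...,::-1])
    return img,d,W
E
python3 - <<'E'
from h import *
for n in ['scene','top']:
    i,d,W=cloud(n,n+'0.png'); np.savez('pics/'+n+'0.npz',i=i,W=W)
print(r.state())
print({k:v for k,v in vision.camera_params('wrist').items()})
a=cv2.imread('pics/scene0.png');b=cv2.imread('pics/top0.png')
E
```

```text
pics
{'clock': 0.1, 'joint_pos': array([-1.22940388e+00,  1.31063131e-01,  1.48920361e+00, -1.18003618e-05,
        1.52302267e+00, -8.54000937e-02]), 'dq': array([ 0.0007993 , -0.00150379, -0.0029809 , -0.00016141,  0.00066437,
       -0.00124533]), 'effort': array([ 2.04055446e-03, -5.61341035e+01, -4.93095124e+01,  7.71248178e-02,
        2.91421416e-02, -5.42419127e-05]), 'tool_pos': array([ 248.25657055, -545.79827474,  301.78744097]), 'ee_rot': array([-3.06868937e+00, -6.64972376e-01,  3.58383214e-04]), 'wrist_force': array([-0.0076331 , -0.5047609 , -0.44076202]), 'moment': array([ 0.03428705, -0.00854298,  0.00537757]), 'grip_force': 0.0, 'gripper_width': 93.36415812657246}
{'vfov': 71.974721277815, 'cx': 277.8422962418701, 'cy': 210.46737972038284, 'k1': -0.021416314016971853, 'tool_from_camera': array([[ 2.16728395e-04, -9.70296975e-01, -2.41916792e-01,
         6.67187086e+01],
       [ 9.99999819e-01,  3.46266021e-04, -4.92948486e-04,
        -1.86531530e-01],
       [ 5.62073990e-04, -2.41916641e-01,  9.70296874e-01,
        -8.11276632e+01],
       [ 0.00000000e+00,  0.00000000e+00,  0.00000000e+00,
         1.00000000e+00]])}
```

View pics/scene0.png

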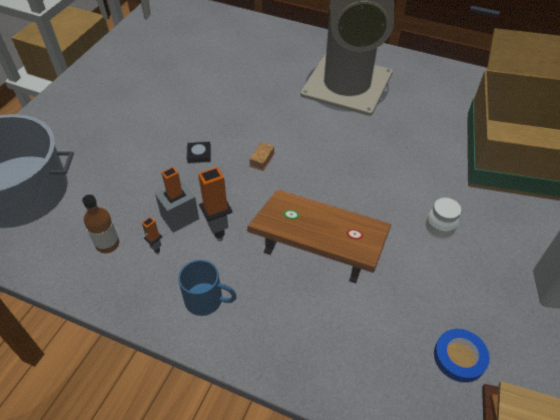

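View pics/top0.png

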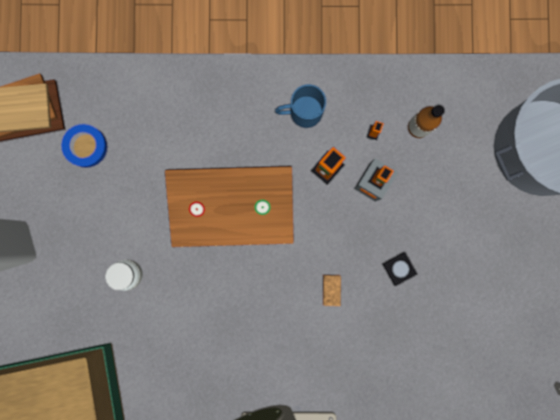

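The top picture shows three meter lookalikes: a large one (331,165), one in the grey dock (380,175), and a small one (375,130). The docked one is middle-sized, so I choose it. The reference disc is at (401,269), the red ring at (197,209), the bottle at (427,120), the mug at (307,106), the jar at (122,276) and the cork block at (332,290).

Run:
```python
from h import *
T=np.load('pics/top0.npz');S=np.load('pics/scene0.npz')
def rect(P,name):
    c,wh,a=cv2.minAreaRect(P[:,:2].astype(np.float32)); print(name,len(P),'c',np.round(c,1),'wh',np.round(wh,1),'ang',round(a,1),'med',np.round(np.median(P,0),1),'zmax',np.round(np.percentile(P[:,2],95),1))
def hsv(i): return cv2.cvtColor(i,cv2.COLOR_RGB2HSV)
def sel(N,box,f):
    i,W=N['i'],N['W'];x0,y0,x1,y1=box;m=np.zeros(i.shape[:2],bool);m[y0:y1,x0:x1]=1
    m&=f(hsv(i).astype(int),W)&np.isfinite(W[...,2]);return W[m]
for N,n,bx in ((T,'top',dict(mid=(352,155,402,205),big=(305,140,352,190),small=(362,115,388,145),disc=(380,250,420,290),red=(183,195,212,224),board=(172,172,288,240),all=(280,60,450,310))),
             (S,'scene',dict(mid=(155,165,198,230),disc=(185,138,214,163),red=(342,225,368,245),big=(195,165,235,225)))):
    orange=lambda h,W:(h[...,0]<15)&(h[...,1]>180)&(h[...,2]>90)
    P=sel(N,bx['mid'],orange);rect(P,n+' mid orange')
    rect(P[P[:,2]>140],n+' midtop')
    P=sel(N,bx['mid'],lambda h,W:(abs(W[...,2]-80)<6)&(h[...,1]<80));rect(P,n+' docktop')
    P=sel(N,bx['big'],orange);rect(P,n+' big')
    P=sel(N,bx['disc'],lambda h,W:(h[...,2]>130)&(W[...,2]>12));rect(P,n+' disc')
    P=sel(N,bx['disc'],lambda h,W:(W[...,2]>12));rect(P,n+' base')
    P=sel(N,bx['red'],lambda h,W:((h[...,0]<6)|(h[...,0]>172))&(h[...,1]>170)&(h[...,2]>120));rect(P,n+' red')
    P=sel(N,bx['red'],lambda h,W:(h[...,1]<60)&(h[...,2]>150));rect(P,n+' white')
P=sel(T,bx.get('board',(172,172,288,240)),lambda h,W:W[...,2]>15)
A=np.c_[P[:,:2],np.ones(len(P))];c=np.linalg.lstsq(A,P[:,2],rcond=None)[0];print('plane',c,'slope',np.degrees(np.arctan(np.hypot(*c[:2]))),'dir',np.degrees(np.arctan2(c[1],c[0])))
W=T['W']
for n,(u,v) in dict(mug=(307,106),bottle=(437,111),jar=(122,276),cork=(332,290),counter=(350,230)).items(): print(n,W[v,u].round())
i=T['i'][90:220,300:460];cv2.imwrite('pics/crop1.png',cv2.resize(i,None,fx=4.5,fy=4.5,interpolation=cv2.INTER_CUBIC)[...,::-1])
```

```text
top mid orange 129 c [ 628.3 -191.3] wh [34.4 49.8] ang 57.7 med [ 633.2 -190.9  156.7] zmax 161.1
top midtop 100 c [ 638.5 -195.7] wh [23.  27.8] ang 59.4 med [ 637.8 -193.5  157.5] zmax 161.3
top docktop 526 c [ 639.5 -198. ] wh [62.1 72.9] ang 58.7 med [ 630.1 -190.3   82.7] zmax 85.3
top big 244 c [658.5 -84. ] wh [34.3 50.2] ang 46.9 med [651.5 -79.7 216.9] zmax 220.8
top disc 198 c [ 436.8 -258.2] wh [34.8 35. ] ang 66.0 med [ 436.  -258.2   20. ] zmax 24.3
top base 684 c [ 437.6 -258.8] wh [60.6 60.1] ang 28.9 med [ 438.  -257.8   19.1] zmax 23.2
top red 27 c [570.7 205. ] wh [32.2 31.8] ang 43.8 med [572.  204.7  69.2] zmax 75.7
top white 97 c [570.1 205.3] wh [22.  24.4] ang 3.3 med [570.  206.5  68.9] zmax 72.8
scene mid orange 53 c [ 638.2 -194.8] wh [22.  28.4] ang 49.7 med [ 642.9 -191.6  156.5] zmax 159.6
scene midtop 53 c [ 638.2 -194.8] wh [22.  28.4] ang 49.7 med [ 642.9 -191.6  156.5] zmax 159.6
scene docktop 452 c [ 638.4 -195.6] wh [63.3 71.2] ang 58.0 med [ 649.7 -186.3   81.7] zmax 84.8
scene big 129 c [657.6 -79.5] wh [34.2 42. ] ang 51.1 med [664.7 -76.  217.3] zmax 220.4
scene disc 91 c [ 433.4 -257.4] wh [33.9 31.3] ang 32.4 med [ 433.  -257.4   19.9] zmax 23.1
scene base 402 c [ 434.8 -256.4] wh [64.6 57.6] ang 29.7 med [ 439.2 -254.5   18. ] zmax 21.9
scene red 15 c [571.  206.6] wh [34.4 24.6] ang 89.5 med [572.7 218.1  71.2] zmax 74.1
scene white 55 c [567.8 206.5] wh [22.7 23.4] ang 2.5 med [567.5 207.5  69.2] zmax 74.0
plane [ 3.65525851e-01  9.86632934e-03 -1.42756605e+02] slope 20.0853932200052 dir 1.5461609660964892
mug [822. -45.   5.]
bottle [ 769. -306.  159.]
jar [422. 366.  73.]
cork [ 388. -100.   28.]
counter [ 526. -147.   -4.]
```

View pics/crop1.png

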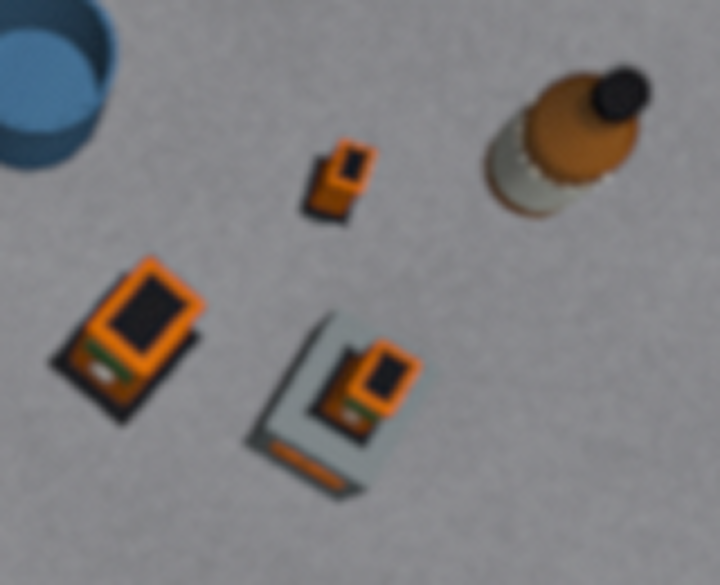

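The crop confirms the docked meter at about (380,370) in the crop, between a larger lookalike at (145,305) and a smaller one at (340,180). The big lookalike is 217 mm tall and would sit under the gripper body's long side if I gripped across the 24. I'll grip across the 30 mm sides instead, with tool y at -31°, which also suits joint 6.

{"op": "send_rows", "data": {"motion": [{"x":2.4,"y":2.2,"z":0.4,"wz":2.1,"hand":-1},{"x":2.4,"y":2.2,"z":0.4,"wz":2.1,"hand":-1},{"x":2.4,"y":2.2,"z":0.4,"wz":2.1,"hand":-1},{"x":2.4,"y":2.2,"z":0.4,"wz":2.1,"hand":-1},{"x":2.4,"y":2.2,"z":0.4,"wz":2.1,"hand":-1},{"x":2.4,"y":2.2,"z":0.4,"wz":2.1,"hand":-1},{"x":2.4,"y":2.2,"z":0.4,"wz":2.1,"hand":-1},{"x":2.4,"y":2.2,"z":0.4,"wz":2.1,"hand":-1}]}}

```text
invalid input
```

{"op": "send_rows", "data": {"motion": [{"x":2.4,"y":2.2,"wz":2.1,"hand":-1},{"x":2.4,"y":2.2,"wz":2.1,"hand":-1},{"x":2.4,"y":2.2,"wz":2.1,"hand":-1},{"x":2.4,"y":2.2,"wz":2.1,"hand":-1},{"x":2.4,"y":2.2,"wz":2.1,"hand":-1},{"x":2.4,"y":2.2,"wz":2.1,"hand":-1},{"x":1.2,"y":1.1,"wz":2.1,"hand":-1},{"hand":-1}]}}

```text
invalid input
```

```bash
cat > w.py <<'E'
from h import *
s=r.state();R=Ro.from_rotvec(s['ee_rot']).as_matrix()
print(s['clock'],s['tool_pos'].round(1),'xyaw',np.degrees(np.arctan2(R[1,0],R[0,0])).round(1),'z',R[:,2].round(4),'F',s['wrist_force'].round(2),s['gripper_width'],s['grip_force'])
E
python3 - <<'E'
from w import *
i,d,W=cloud('wrist','w1.png')
h=cv2.cvtColor(i,cv2.COLOR_RGB2HSV).astype(int)
ok=np.isfinite(W[...,2])&(np.hypot(W[...,0]-638,W[...,1]+196)<60)
def rect(m,n):
    P=W[m];c,wh,a=cv2.minAreaRect(P[:,:2].astype(np.float32));print(n,len(P),np.round(c,1),np.round(wh,1),round(a,1),np.round(np.median(P,0),1))
rect(ok&(W[...,2]>148)&(h[...,1]>150)|ok&(W[...,2]>150),'top')
rect(ok&(abs(W[...,2]-82)<5),'dock')
E
```

```text
0.1 [ 248.3 -545.8  301.8] xyaw 24.5 z [-6.0e-04  1.6e-03 -1.0e+00] F [-0.01 -0.5  -0.44] 93.36415812657246 0.0
top 0 [0. 0.] [0. 0.] 0.0 [nan nan nan]
dock 0 [0. 0.] [0. 0.] 0.0 [nan nan nan]
  return _methods._mean(a, axis=axis, dtype=dtype,
  ret = um.true_divide(
```

The calls were refused, probably because every field is required. I'll send full rows, one call at a time.

{"op": "send_rows", "data": {"motion": [{"x":2.4,"y":2.2,"z":0.4,"wx":0,"wy":0,"wz":2.1,"hand":-1},{"x":2.4,"y":2.2,"z":0.4,"wx":0,"wy":0,"wz":2.1,"hand":-1},{"x":2.4,"y":2.2,"z":0.4,"wx":0,"wy":0,"wz":2.1,"hand":-1},{"x":2.4,"y":2.2,"z":0.4,"wx":0,"wy":0,"wz":2.1,"hand":-1},{"x":2.4,"y":2.2,"z":0.4,"wx":0,"wy":0,"wz":2.1,"hand":-1},{"x":2.4,"y":2.2,"z":0.4,"wx":0,"wy":0,"wz":2.1,"hand":-1},{"x":2.4,"y":2.2,"z":0.4,"wx":0,"wy":0,"wz":2.1,"hand":-1},{"x":2.4,"y":2.2,"z":0.4,"wx":0,"wy":0,"wz":2.1,"hand":-1}]}}

```text
clock: 0.82
tool_pos: [441.3, -368.8, 334.6]
ee_rot: [-2.939, -1.109, 0.0]
wrist_force: [0.8, -0.9, 0.2]
gripper_width: 92.8
grip_force: 0.0
```

{"op": "send_rows", "data": {"motion": [{"x":2.4,"y":2.2,"z":0,"wx":0,"wy":0,"wz":2.1,"hand":-1},{"x":2.4,"y":2.2,"z":0,"wx":0,"wy":0,"wz":2.1,"hand":-1},{"x":2.4,"y":2.2,"z":0,"wx":0,"wy":0,"wz":2.1,"hand":-1},{"x":2.4,"y":2.2,"z":0,"wx":0,"wy":0,"wz":2.1,"hand":-1},{"x":2.4,"y":2.2,"z":0,"wx":0,"wy":0,"wz":2.1,"hand":-1},{"x":2.4,"y":2.2,"z":0,"wx":0,"wy":0,"wz":2.1,"hand":-1},{"x":2.4,"y":2.2,"z":0,"wx":0,"wy":0,"wz":2.1,"hand":-1},{"x":2.4,"y":1.6,"z":0,"wx":0,"wy":0,"wz":2.1,"hand":-1}]}}

```text
clock: 1.48
tool_pos: [633.4, -198.0, 334.4]
ee_rot: [-2.744, -1.528, 0.0]
wrist_force: [-0.6, -0.3, -1.1]
gripper_width: 92.9
grip_force: 0.0
```

```bash
cat > m.py <<'E'
from w import *
i,d,W=cloud('wrist','w2.png')
h=cv2.cvtColor(i,cv2.COLOR_RGB2HSV).astype(int)
ok=np.isfinite(W[...,2])&(np.hypot(W[...,0]-638,W[...,1]+196)<60)
def rect(m,n):
    P=W[m];c,wh,a=cv2.minAreaRect(P[:,:2].astype(np.float32));print(n,len(P),np.round(c,1),np.round(wh,1),round(a,1),np.round(np.median(P,0),1))
rect(ok&(W[...,2]>152),'top')
rect(ok&(abs(W[...,2]-82)<5),'dock')
E
python3 m.py
```

```text
1.4833 [ 633.4 -198.   334.4] xyaw 58.2 z [-5.e-04  6.e-04 -1.e+00] F [-0.62 -0.26 -1.12] 92.93858853529099 0.0
top 56034 [ 642.8 -188. ] [ 46.8 119.5] 58.4 [ 651.3 -181.   357.4]
dock 1814 [ 635.8 -196.8] [60.5 70. ] 59.6 [ 644.4 -188.6   81.2]
```

```bash
sed -i "s/W\[...,2\]>152/(abs(W[...,2]-157)<6)/; s/w2.png/w3.png/" m.py; python3 m.py
```

```text
1.5333 [ 636.4 -194.9  333.5] xyaw 58.5 z [ 7.0e-04  2.5e-03 -1.0e+00] F [-2.13  3.17 -1.05] 92.81186503658255 0.0
top 823 [ 636.1 -196.9] [23.5 30. ] 58.6 [ 636.5 -196.2  156.3]
dock 1795 [ 636.1 -196.8] [59.3 70.1] 58.6 [ 644.6 -188.3   81.2]
```

View pics/w2.png

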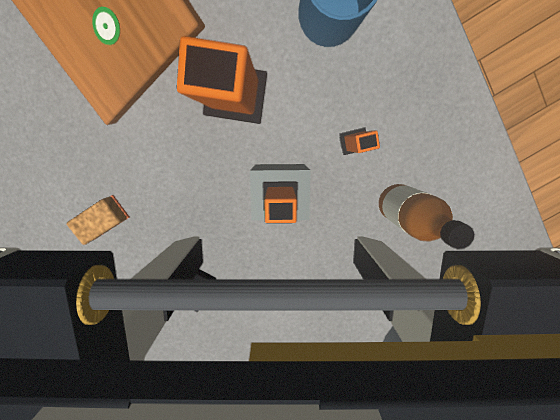

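The wrist view shows the docked meter's top at (281,210), between the fingers and with clear space on both finger sides. I'll descend part way and let it settle.

{"op": "send_rows", "data": {"motion": [{"x":0.2,"y":0.2,"z":-1,"wx":0,"wy":0,"wz":0,"hand":-1},{"x":0.2,"y":0.1,"z":-1,"wx":0,"wy":0,"wz":0.3,"hand":-1},{"x":0,"y":0,"z":-1,"wx":0,"wy":0,"wz":0,"hand":-1},{"x":0,"y":0,"z":-1,"wx":0,"wy":0,"wz":0,"hand":-1},{"x":0,"y":0,"z":0,"wx":0,"wy":0,"wz":0,"hand":-1},{"x":0,"y":0,"z":0,"wx":0,"wy":0,"wz":0,"hand":-1},{"x":0,"y":0,"z":0,"wx":0,"wy":0,"wz":0,"hand":-1},{"x":0,"y":0,"z":0,"wx":0,"wy":0,"wz":0,"hand":-1}]}}

```text
clock: 2.25
tool_pos: [636.5, -197.6, 295.7]
ee_rot: [2.742, 1.53, 0.001]
wrist_force: [-0.4, 0.4, 0.2]
gripper_width: 93.0
grip_force: 0.0
```

```bash
python3 m.py
```

```text
2.25 [ 636.5 -197.6  295.7] xyaw 58.3 z [ 1.3e-03 -5.0e-04 -1.0e+00] F [-0.43  0.38  0.24] 93.04178068162659 0.0
top 1096 [ 636. -197.] [23.9 29.2] 58.6 [ 636.7 -196.2  156.4]
dock 2267 [ 635.8 -197.1] [60.2 70.2] 58.6 [ 644.8 -188.3   81.2]
```

{"op": "send_rows", "data": {"motion": [{"x":0,"y":0.05,"z":-1.6,"wx":0,"wy":0,"wz":0.3,"hand":-1},{"x":0,"y":0,"z":-1.6,"wx":0,"wy":0,"wz":0,"hand":-1},{"x":0,"y":0,"z":-1.6,"wx":0,"wy":0,"wz":0,"hand":-1},{"x":0,"y":0,"z":-1.6,"wx":0,"wy":0,"wz":0,"hand":-1},{"x":0,"y":0,"z":-1.6,"wx":0,"wy":0,"wz":0,"hand":-1},{"x":0,"y":0,"z":-1.6,"wx":0,"wy":0,"wz":0,"hand":-1},{"x":0,"y":0,"z":-0.9,"wx":0,"wy":0,"wz":0,"hand":-1},{"x":0,"y":0,"z":0,"wx":0,"wy":0,"wz":0,"hand":-1}]}}

```text
clock: 2.97
tool_pos: [635.3, -196.3, 187.3]
ee_rot: [-2.737, -1.537, 0.004]
wrist_force: [-0.4, 1.1, 0.1]
gripper_width: 92.8
grip_force: 0.0
```

{"op": "send_rows", "data": {"motion": [{"x":0,"y":0,"z":0,"wx":0,"wy":0,"wz":0,"hand":0},{"x":0,"y":0,"z":0,"wx":0,"wy":0,"wz":0,"hand":1},{"x":0,"y":0,"z":0,"wx":0,"wy":0,"wz":0,"hand":1},{"x":0,"y":0,"z":0,"wx":0,"wy":0,"wz":0,"hand":1},{"x":0,"y":0,"z":0,"wx":0,"wy":0,"wz":0,"hand":1},{"x":0,"y":0,"z":0,"wx":0,"wy":0,"wz":0,"hand":1},{"x":0,"y":0,"z":0,"wx":0,"wy":0,"wz":0,"hand":1},{"x":0,"y":0,"z":0,"wx":0,"wy":0,"wz":0,"hand":1}]}}

```text
clock: 3.63
tool_pos: [636.4, -196.7, 189.8]
ee_rot: [2.739, 1.539, 0.0]
wrist_force: [0.5, 1.0, 0.7]
gripper_width: 44.7
grip_force: 0.0
```

{"op": "send_rows", "data": {"motion": [{"x":0,"y":0,"z":0,"wx":0,"wy":0,"wz":0,"hand":1},{"x":0,"y":0,"z":0,"wx":0,"wy":0,"wz":0,"hand":1},{"x":0,"y":0,"z":0,"wx":0,"wy":0,"wz":0,"hand":1},{"x":0,"y":0,"z":0,"wx":0,"wy":0,"wz":0,"hand":1},{"x":0,"y":0,"z":0,"wx":0,"wy":0,"wz":0,"hand":1},{"x":0,"y":0,"z":0,"wx":0,"wy":0,"wz":0,"hand":1},{"x":0,"y":0,"z":0,"wx":0,"wy":0,"wz":0,"hand":1},{"x":0,"y":0,"z":0,"wx":0,"wy":0,"wz":0,"hand":1}]}}

```text
clock: 4.3
tool_pos: [636.4, -196.7, 189.7]
ee_rot: [-2.739, -1.539, -0.0]
wrist_force: [-0.0, -0.1, -0.5]
gripper_width: 30.1
grip_force: 30.0
```

```bash
python3 w.py
```

```text
4.3 [ 636.4 -196.7  189.7] xyaw 58.7 z [ 0.  0. -1.] F [-0.05 -0.09 -0.55] 30.10774447897648 29.998151063919067
```

{"op": "send_rows", "data": {"motion": [{"x":0,"y":0,"z":0.8,"wx":0,"wy":0,"wz":0,"hand":1},{"x":0,"y":0,"z":1.4,"wx":0,"wy":0,"wz":0,"hand":1},{"x":0,"y":0,"z":1.6,"wx":0,"wy":0,"wz":0,"hand":1},{"x":0,"y":0,"z":1.6,"wx":0,"wy":0,"wz":0,"hand":1},{"x":0,"y":0,"z":1.6,"wx":0,"wy":0,"wz":0,"hand":1},{"x":0,"y":0,"z":1.6,"wx":0,"wy":0,"wz":0,"hand":1},{"x":0,"y":0,"z":1.6,"wx":0,"wy":0,"wz":0,"hand":1},{"x":0,"y":0,"z":1.6,"wx":0,"wy":0,"wz":0,"hand":1}]}}

```text
clock: 4.97
tool_pos: [636.3, -196.6, 310.2]
ee_rot: [2.738, 1.538, 0.001]
wrist_force: [0.4, 0.2, -1.3]
gripper_width: 29.8
grip_force: 30.0
```

Run:
```python
from w import *
i,d,W=cloud('scene','s2.png')
cv2.imwrite('pics/s2c.png',cv2.resize(i[60:260,80:300],None,fx=2.5,fy=2.5)[...,::-1])
```

```text
4.9667 [ 636.3 -196.6  310.2] xyaw 58.7 z [ 9.e-04 -3.e-04 -1.e+00] F [ 0.39  0.22 -1.27] 29.83805045121777 29.99763786792755
```

View pics/s2c.png

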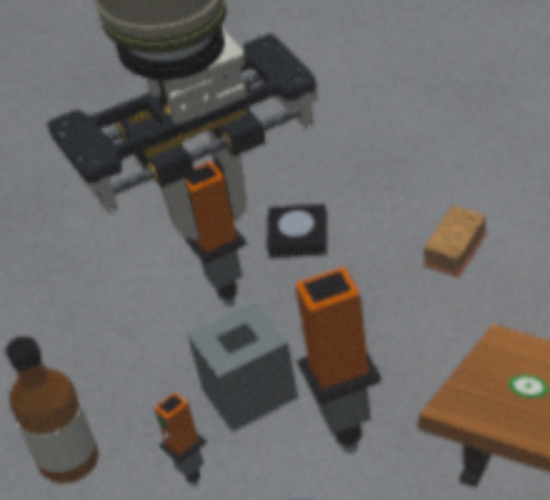

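The meter is out of the dock, tip clear, with the dock hole empty at (238,338) in the crop. Next is the reference block.

{"op": "send_rows", "data": {"motion": [{"x":-2.5,"y":-0.7,"z":0,"wx":0,"wy":0,"wz":0,"hand":1},{"x":-2.5,"y":-0.8,"z":0,"wx":0,"wy":0,"wz":0,"hand":1},{"x":-2.5,"y":-0.7,"z":0,"wx":0,"wy":0,"wz":0,"hand":1},{"x":-2.5,"y":-0.8,"z":0,"wx":0,"wy":0,"wz":0,"hand":1},{"x":-2.5,"y":-0.8,"z":0,"wx":0,"wy":0,"wz":0,"hand":1},{"x":-2.5,"y":-0.8,"z":0,"wx":0,"wy":0,"wz":0,"hand":1},{"x":-2.5,"y":-0.8,"z":0,"wx":0,"wy":0,"wz":0,"hand":1},{"x":-2.5,"y":-0.7,"z":0,"wx":0,"wy":0,"wz":0,"hand":1}]}}

```text
clock: 5.68
tool_pos: [435.1, -257.9, 308.4]
ee_rot: [2.738, 1.538, 0.0]
wrist_force: [0.3, -0.5, -1.1]
gripper_width: 29.7
grip_force: 30.0
```

{"op": "send_rows", "data": {"motion": [{"x":0,"y":0,"z":-1.5,"wx":0,"wy":0,"wz":0,"hand":1},{"x":0,"y":0,"z":-1.5,"wx":0,"wy":0,"wz":0,"hand":1},{"x":0,"y":0,"z":-1.5,"wx":0,"wy":0,"wz":0,"hand":1},{"x":0,"y":0,"z":-1.5,"wx":0,"wy":0,"wz":0,"hand":1},{"x":0,"y":0,"z":-1.5,"wx":0,"wy":0,"wz":0,"hand":1},{"x":0,"y":0,"z":-1.0,"wx":0,"wy":0,"wz":0,"hand":1},{"x":0,"y":0,"z":0,"wx":0,"wy":0,"wz":0,"hand":1},{"x":0,"y":0,"z":0,"wx":0,"wy":0,"wz":0,"hand":1}]}}

```text
clock: 6.35
tool_pos: [436.2, -257.5, 222.8]
ee_rot: [-2.738, -1.538, 0.0]
wrist_force: [-0.2, -0.1, -0.8]
gripper_width: 30.4
grip_force: 30.0
```

Run:
```python
from w import *
i,d,W=cloud('scene','s3.png')
x0,y0=155,90
cv2.imwrite('pics/s3c.png',cv2.resize(i[80:200,130:290],None,fx=4,fy=4)[...,::-1])
```

```text
6.35 [ 436.2 -257.5  222.8] xyaw 58.7 z [-6.e-04  5.e-04 -1.e+00] F [-0.19 -0.07 -0.78] 30.426715914212313 29.99787211418152
```

View pics/s3c.png

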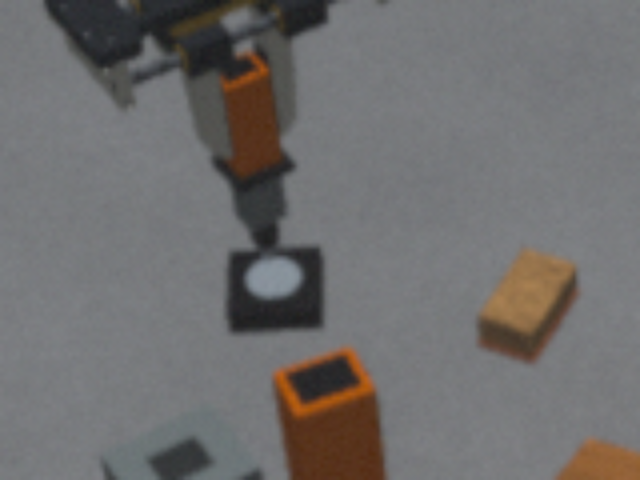

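The tip hangs about 20 mm above the disc, on its centreline. Pressing about 5 mm.

{"op": "send_rows", "data": {"motion": [{"x":0,"y":0,"z":-0.5,"wx":0,"wy":0,"wz":0,"hand":1},{"x":0,"y":0,"z":-0.5,"wx":0,"wy":0,"wz":0,"hand":1},{"x":0,"y":0,"z":-0.4,"wx":0,"wy":0,"wz":0,"hand":1},{"x":0,"y":0,"z":-0.4,"wx":0,"wy":0,"wz":0,"hand":1},{"x":0,"y":0,"z":-0.3,"wx":0,"wy":0,"wz":0,"hand":1},{"x":0,"y":0,"z":-0.2,"wx":0,"wy":0,"wz":0,"hand":1},{"x":0,"y":0,"z":-0.2,"wx":0,"wy":0,"wz":0,"hand":1},{"x":0,"y":0,"z":0,"wx":0,"wy":0,"wz":0,"hand":1}]}}

```text
clock: 7.07
tool_pos: [436.4, -257.6, 197.5]
ee_rot: [-2.739, -1.539, 0.0]
wrist_force: [-0.7, 0.7, 0.5]
gripper_width: 29.6
grip_force: 30.0
```

{"op": "send_rows", "data": {"motion": [{"x":0,"y":0,"z":0,"wx":0,"wy":0,"wz":0,"hand":1},{"x":0,"y":0,"z":0,"wx":0,"wy":0,"wz":0,"hand":1},{"x":0,"y":0,"z":0,"wx":0,"wy":0,"wz":0,"hand":1},{"x":0,"y":0,"z":0,"wx":0,"wy":0,"wz":0,"hand":1},{"x":0,"y":0,"z":0,"wx":0,"wy":0,"wz":0,"hand":1},{"x":0,"y":0,"z":0,"wx":0,"wy":0,"wz":0,"hand":1},{"x":0,"y":0,"z":0,"wx":0,"wy":0,"wz":0,"hand":1},{"x":0,"y":0,"z":0,"wx":0,"wy":0,"wz":0,"hand":1}]}}

```text
clock: 7.73
tool_pos: [436.4, -257.7, 197.8]
ee_rot: [2.739, 1.539, 0.0]
wrist_force: [-0.5, 1.5, 0.6]
gripper_width: 29.7
grip_force: 30.0
```

Force rose by about 1.6 N, suggesting roughly 3 mm of push. I'll add 1.5 mm and hold for a clear margin.

{"op": "send_rows", "data": {"motion": [{"x":0,"y":0,"z":-0.15,"wx":0,"wy":0,"wz":0,"hand":1},{"x":0,"y":0,"z":0,"wx":0,"wy":0,"wz":0,"hand":1},{"x":0,"y":0,"z":0,"wx":0,"wy":0,"wz":0,"hand":1},{"x":0,"y":0,"z":0,"wx":0,"wy":0,"wz":0,"hand":1},{"x":0,"y":0,"z":0,"wx":0,"wy":0,"wz":0,"hand":1},{"x":0,"y":0,"z":0,"wx":0,"wy":0,"wz":0,"hand":1},{"x":0,"y":0,"z":0,"wx":0,"wy":0,"wz":0,"hand":1},{"x":0,"y":0,"z":0,"wx":0,"wy":0,"wz":0,"hand":1}]}}

```text
clock: 8.4
tool_pos: [436.5, -257.7, 196.3]
ee_rot: [2.739, 1.539, 0.0]
wrist_force: [-0.3, 0.4, 0.8]
gripper_width: 29.9
grip_force: 30.0
```

Run:
```python
from w import *
F=[];Z=[]
for k in range(8):
    i,d=vision.grab_frame('scene');s=r.state();F.append(s['wrist_force']);Z.append(s['tool_pos'])
print(np.mean(F,0),np.std(F,0),np.mean(Z,0))
cv2.imwrite('pics/s4c.png',cv2.resize(i[100:180,150:250],None,fx=6,fy=6)[...,::-1])
```

```text
8.4 [ 436.5 -257.7  196.3] xyaw 58.7 z [ 3.e-04 -2.e-04 -1.e+00] F [-0.27  0.4   0.85] 29.90568385705581 29.998521208763123
[ 0.38974638 -0.20517593  1.06674353] [0.40947302 0.37468152 0.41462165] [ 436.49748686 -257.74401148  196.32977266]
```

View pics/s4c.png

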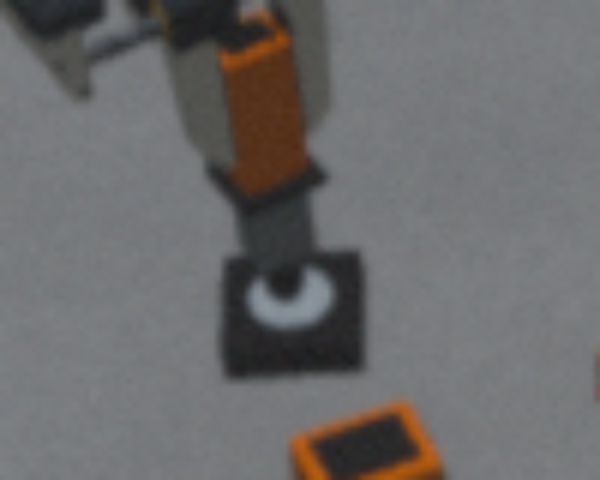

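The tip (287,290) sits on the disc at about (290,300). The averaged force change is roughly 2.8 N, so about 6 mm in, and it was held for over 1.3 s. Now I'll lift and head for the drawer front, stopping short so the wrist camera can see the red ring.

{"op": "send_rows", "data": {"motion": [{"x":0,"y":0,"z":1.5,"wx":0,"wy":0,"wz":0,"hand":1},{"x":0,"y":0,"z":2.8,"wx":0,"wy":0,"wz":0,"hand":1},{"x":0,"y":0,"z":3,"wx":0,"wy":0,"wz":0,"hand":1},{"x":0,"y":0,"z":3,"wx":0,"wy":0,"wz":0,"hand":1},{"x":0.5,"y":2,"z":2.5,"wx":0,"wy":0,"wz":0,"hand":1},{"x":0.7,"y":3,"z":2,"wx":0,"wy":0,"wz":0,"hand":1},{"x":0.7,"y":3,"z":0.5,"wx":0,"wy":0,"wz":0,"hand":1},{"x":0.7,"y":3,"z":0,"wx":0,"wy":0,"wz":0,"hand":1}]}}

```text
clock: 9.47
tool_pos: [463.0, -147.0, 351.5]
ee_rot: [2.738, 1.536, 0.003]
wrist_force: [0.5, 1.2, -2.1]
gripper_width: 29.7
grip_force: 30.0
```

{"op": "send_rows", "data": {"motion": [{"x":0.7,"y":3.4,"z":0,"wx":0,"wy":0,"wz":0,"hand":1},{"x":0.7,"y":3.4,"z":0,"wx":0,"wy":0,"wz":0,"hand":1},{"x":0.7,"y":3.4,"z":0,"wx":0,"wy":0,"wz":0,"hand":1},{"x":0.7,"y":3.4,"z":0,"wx":0,"wy":0,"wz":0,"hand":1},{"x":0.7,"y":3.4,"z":0,"wx":0,"wy":0,"wz":0,"hand":1},{"x":0.7,"y":3.4,"z":0,"wx":0,"wy":0,"wz":0,"hand":1},{"x":0.7,"y":3.4,"z":0,"wx":0,"wy":0,"wz":0,"hand":1},{"x":0.7,"y":3,"z":0,"wx":0,"wy":0,"wz":0,"hand":1}]}}

```text
clock: 10.13
tool_pos: [518.0, 122.5, 348.5]
ee_rot: [-2.738, -1.539, 0.002]
wrist_force: [1.3, -0.4, -1.4]
gripper_width: 30.2
grip_force: 30.0
```

{"op": "send_rows", "data": {"motion": [{"x":0,"y":0,"z":0,"wx":0,"wy":-2.5,"wz":0,"hand":1},{"x":0,"y":0,"z":0,"wx":0,"wy":-2.5,"wz":0,"hand":1},{"x":0,"y":0,"z":0,"wx":0,"wy":-3,"wz":0,"hand":1},{"x":0,"y":0,"z":0,"wx":0,"wy":-3,"wz":0,"hand":1},{"x":0,"y":0,"z":0,"wx":0,"wy":-3,"wz":0,"hand":1},{"x":0,"y":0,"z":0,"wx":0.5,"wy":-3,"wz":0,"hand":1},{"x":0,"y":0,"z":0,"wx":0,"wy":-3,"wz":0,"hand":1},{"x":0,"y":0,"z":0,"wx":0,"wy":0,"wz":0,"hand":1}]}}

```text
clock: 10.8
tool_pos: [517.3, 120.4, 348.1]
ee_rot: [2.566, 1.441, 0.459]
wrist_force: [-1.2, -0.1, -2.2]
gripper_width: 30.0
grip_force: 30.0
```

```bash
cat > b.py <<'E'
from w import *
import sys
i,d,W=cloud('wrist',sys.argv[1])
h=cv2.cvtColor(i,cv2.COLOR_RGB2HSV).astype(int)
g=np.isfinite(W[...,2])&(np.hypot(W[...,0]-570,W[...,1]-206)<25)&(abs(W[...,2]-68)<25)
m=g&((h[...,0]<6)|(h[...,0]>172))&(h[...,1]>170); wm=g&(h[...,1]<70)&(h[...,2]>130)
for n,k in (('red',m),('white',wm),('both',m|wm)):
    P=W[k]
    if len(P)>4: print(n,len(P),np.round(P.mean(0),1),[np.round(v,1) for v in cv2.minAreaRect(P[:,:2].astype(np.float32))[:2]], np.argwhere(k).mean(0).round())
q=np.isfinite(W[...,2])&(abs(W[...,0]-565)<75)&(abs(W[...,1]-150)<120)&(W[...,2]>25)&(abs(W[...,2]-(.3655*W[...,0]+.0099*W[...,1]-142.76))<10)
P=W[q];c=np.linalg.lstsq(np.c_[P[:,:2],np.ones(len(P))],P[:,2],rcond=None)[0];n=np.r_[-c[:2],1];n/=np.linalg.norm(n)
print(len(P),'n',n.round(4),'toolz.n angle',np.degrees(np.arccos(-R[:,2]@n)).round(2),'z at(569,206)',c@[569,206,1])
# meter tip estimate from TCP
print('tip',(s['tool_pos']+R@np.array([0,0,182.7])).round(1))
E
python3 b.py w5.png
```

```text
10.8 [517.3 120.4 348.1] xyaw 60.2 z [ 0.3426  0.0083 -0.9395] F [-1.15 -0.1  -2.19] 30.028535522449882 29.998850226402283
red 277 [567.9 206.1  68.1] [array([567.8, 206.1]), array([33.9, 32.2])] [156. 210.]
white 336 [567.5 206.4  68.2] [array([567.2, 206.4]), array([24. , 23.8])] [156. 209.]
both 613 [567.6 206.3  68.1] [array([567.8, 206.1]), array([33.9, 32.2])] [156. 209.]
17631 n [-0.3423 -0.0108  0.9395] toolz.n angle 0.14 z at(569,206) 67.59292608252179
tip [579.9 121.9 176.5]
```

View pics/w5.png

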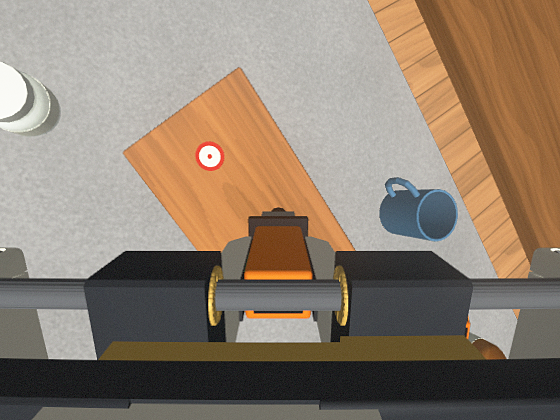

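The red ring is at (209,156) in the wrist view, centre about (567.7, 206.2, 67.5) mm. The tool is within 0.2° of the board normal. I'll move the tip to about 25 mm off the ring.

{"op": "send_rows", "data": {"motion": [{"x":-0.3,"y":1.4,"z":-1.4,"wx":0,"wy":0,"wz":0,"hand":1},{"x":-0.4,"y":1.4,"z":-1.4,"wx":0,"wy":0,"wz":0,"hand":1},{"x":-0.3,"y":1.4,"z":-1.4,"wx":0,"wy":0,"wz":0,"hand":1},{"x":-0.4,"y":1.4,"z":-1.4,"wx":0,"wy":0,"wz":0,"hand":1},{"x":-0.3,"y":1.4,"z":-1.4,"wx":0,"wy":0,"wz":0,"hand":1},{"x":-0.4,"y":1.4,"z":-1.5,"wx":0,"wy":0,"wz":0,"hand":1},{"x":0,"y":0,"z":0,"wx":0,"wy":0,"wz":0,"hand":1},{"x":0,"y":0,"z":0,"wx":0,"wy":0,"wz":0,"hand":1}]}}

```text
clock: 11.52
tool_pos: [496.7, 204.5, 262.8]
ee_rot: [2.567, 1.444, 0.453]
wrist_force: [-0.6, -0.2, -1.1]
gripper_width: 30.1
grip_force: 30.0
```

Run:
```python
from w import *
F=[];Z=[]
for k in range(6):
    i,d=vision.grab_frame('scene');s=r.state();F.append(s['wrist_force']);Z.append(s['tool_pos'])
R=Ro.from_rotvec(s['ee_rot']).as_matrix()
print(np.mean(F,0),np.mean(Z,0),'tip',np.mean(Z,0)+R[:,2]*182.7,R[:,2])
cv2.imwrite('pics/s6c.png',cv2.resize(i[170:270,290:410],None,fx=6,fy=6)[...,::-1])
```

```text
11.5167 [496.7 204.5 262.8] xyaw 60.3 z [ 0.338   0.0073 -0.9411] F [-0.56 -0.2  -1.11] 30.08137078436978 29.998895823955536
[ 0.14133796 -0.04015082 -1.49453239] [497.99522397 203.92863025 265.17526945] tip [560.71727949 205.47471363  93.58609911] [ 0.34330627  0.00846242 -0.93918539]
```

View pics/s6c.png

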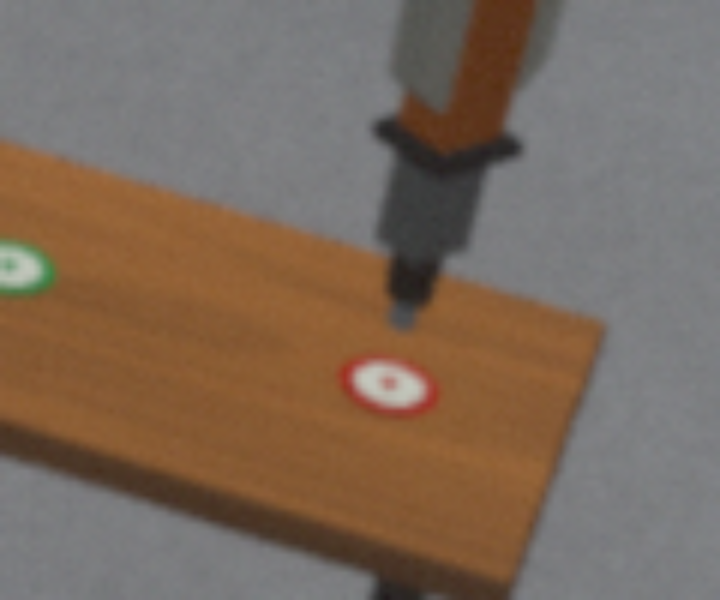

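The meter axis runs through (403,325) towards the dot at (388,383), as wanted. About 27 mm to go along the normal, plus a 2 mm shift down the slope. I'll approach and press to about 4 mm first.

{"op": "send_rows", "data": {"motion": [{"x":0.14,"y":0.02,"z":-0.69,"wx":0,"wy":0,"wz":0,"hand":1},{"x":0.14,"y":0.02,"z":-0.69,"wx":0,"wy":0,"wz":0,"hand":1},{"x":0.2,"y":0,"z":-0.56,"wx":0,"wy":0,"wz":0,"hand":1},{"x":0.14,"y":0,"z":-0.38,"wx":0,"wy":0,"wz":0,"hand":1},{"x":0.1,"y":0,"z":-0.28,"wx":0,"wy":0,"wz":0,"hand":1},{"x":0.07,"y":0,"z":-0.19,"wx":0,"wy":0,"wz":0,"hand":1},{"x":0.07,"y":0,"z":-0.19,"wx":0,"wy":0,"wz":0,"hand":1},{"x":0,"y":0,"z":0,"wx":0,"wy":0,"wz":0,"hand":1}]}}

```text
clock: 12.48
tool_pos: [506.0, 204.7, 234.1]
ee_rot: [2.567, 1.441, 0.458]
wrist_force: [-2.9, -0.0, 0.0]
gripper_width: 29.6
grip_force: 30.0
```

```bash
cat > f.py <<'E'
from w import *
import sys
F=[];Z=[]
for k in range(8):
    i,d=vision.grab_frame('scene');s=r.state();F.append(s['wrist_force']);Z.append(s['tool_pos'])
R=Ro.from_rotvec(s['ee_rot']).as_matrix();n=np.array([-.3423,-.0108,.9395])
t=np.mean(Z,0)+R[:,2]*182.7-[567.7,206.2,67.5]
print('F',np.mean(F,0).round(2),'dF.n',(np.mean(F,0)-[.14,-.04,-1.5])@n,'tip-mark',t.round(2),'depth',-t@n,'lat',(t-n*(t@n)).round(2),'ang',np.degrees(np.arccos(-R[:,2]@n)))
cv2.imwrite('pics/'+sys.argv[1],cv2.resize(i[170:270,290:410],None,fx=6,fy=6)[...,::-1])
E
python3 f.py s7c.png
```

```text
12.4833 [506.  204.7 234.1] xyaw 60.2 z [ 0.3416  0.0082 -0.9398] F [-2.89 -0.02  0.03] 29.592362515676875 30.000292360782623
F [-2.01 -0.85  0.2 ] dF.n 2.345757179789693 tip-mark [ 0.89  0.16 -4.48] depth 4.516540933237576 lat [-0.65  0.11 -0.24] ang 0.43829228006781695
```

Depth is about 4.5 mm and force about 2.3 N, which agree. A bit more gets to halfway.

{"op": "send_rows", "data": {"motion": [{"x":0.05,"y":0,"z":-0.12,"wx":0,"wy":0,"wz":0,"hand":1},{"x":0,"y":0,"z":0,"wx":0,"wy":0,"wz":0,"hand":1},{"x":0,"y":0,"z":0,"wx":0,"wy":0,"wz":0,"hand":1},{"x":0,"y":0,"z":0,"wx":0,"wy":0,"wz":0,"hand":1},{"x":0,"y":0,"z":0,"wx":0,"wy":0,"wz":0,"hand":1},{"x":0,"y":0,"z":0,"wx":0,"wy":0,"wz":0,"hand":1},{"x":0,"y":0,"z":0,"wx":0,"wy":0,"wz":0,"hand":1},{"x":0,"y":0,"z":0,"wx":0,"wy":0,"wz":0,"hand":1}]}}

```text
clock: 13.55
tool_pos: [506.6, 204.8, 233.4]
ee_rot: [2.567, 1.44, 0.46]
wrist_force: [-1.0, 0.7, 1.3]
gripper_width: 29.2
grip_force: 30.0
```

```bash
python3 f.py s8c.png
```

```text
13.55 [506.6 204.8 233.4] xyaw 60.2 z [ 0.3424  0.0086 -0.9395] F [-1.02  0.7   1.35] 29.219517463217926 29.999399185180664
F [-0.48  0.31  1.31] dF.n 2.8482083357827053 tip-mark [ 1.48  0.14 -5.74] depth 5.904309126050811 lat [-0.54  0.08 -0.2 ] ang 0.43980245044691196
```

View pics/s8c.png

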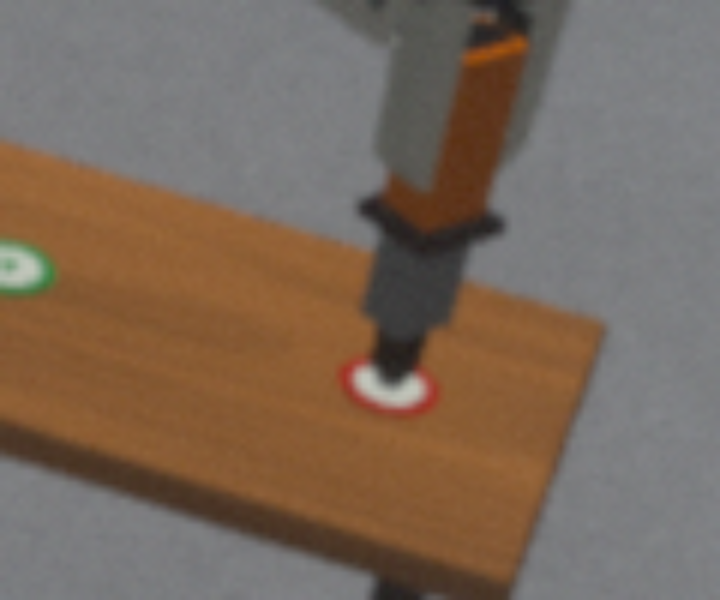

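The tip (390,382) sits at the centre of the red ring, about 5.9 mm in with roughly 2.8 N. Handing in.

```bash
python3 -c "
from bench import r
print(r.job_done())"
```

```text
the job is handed in; nothing more can be done
None
```

The job is handed in (no verdict came back): I checked the meter upright on the reference disc for over 1.3 s, and it is now held still and square on the red ring, tip about 5.9 mm in with roughly 2.8 N.

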